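Refit the push knob on a wine pump's control box

TASK

The nut on the spindle of the wine pump's green control box has just been tightened and the spanner still lies on the lid. Lift the spanner off and lay it flat on the bench, then put the black wing knob onto the D-shaped spindle with its white pointer on the same side as the spindle's flat, and push knob and sprung spindle down as far as they go, without forcing them, as one does to prime the pump. Leave the other things where they are, and finish while still holding the knob pressed down: do not let go of it, the spindle springs back up.

Things in the scene. Friction and masses are not known exactly. Their poses are not given: they have to be found in the camera images.
- knob: Black wing knob, loose, upright on the bench, 36 mm high, 70 g: round ribbed skirt 48 mm across, 12 mm high, and on it a straight wing 48 mm long (its x), 22 mm wide (its y; the grip), 24 mm high, flat sides. Origin: on its axis in the wing, 24 mm above the underside, 12 mm below the top; z up. A white pointer line runs from the middle of the wing's top to its -x end and down that end.
- knob_bore (a point): Mouth of the knob's bore, on its axis, 8 mm above the underside; axes as the knob's. Below it a recess 30 mm across takes the nut; above it a D-shaped blind bore runs 18 mm up (its end 2 mm above the knob's origin): 15 mm across, its flat on the pointer's side (-x), 3.0 mm from the axis. It has 0.5 mm of play round the spindle and tolerates about 0.1 rad of twist.
- spindle: Steel D-shaped spindle standing up from the brass nut on the lid: 14 mm thick, flat on its -x side 2.5 mm from the axis, tip bevelled, with a dab of red paint at the flat's edge. Origin: middle of its tip, 32.5 mm above the lid at rest; z up. The flat's angle varies; it turns stiffly (0.05 N m). Knob fully home: the bore's end rests on the tip, the knob's origin 2 mm below this one.
- plunger (a joint): How far the spindle is pressed down into the box, m: 0 at rest (up), 0.0055 at its stop. A spring pushes it up with 4 N at rest, 9.5 N at the stop.
- control_box: Green metal control box with a dark steel lid, screwed to the bench: 115 mm (its x) by 180 mm (its y) by 55 mm high, small lugs at both ends, two pilot lamps (7 mm high) at the back of the lid. Origin: centre of its underside, z up. The spindle stands at y = -50 mm on it, in a brass nut 23 mm across and 5 mm high.
- spanner: Loose steel open-ended spanner, 191 mm long (its y) by 33 mm (heads) by 6 mm thick, 140 g; straight shank 14.5 mm wide over its middle 110 mm. Origin: middle of its underside, at its centre of mass. It lies flat on the lid, one head beside the spindle's nut, under the knob's skirt, its shank away from the spindle over the lid's end. Bench is free left of the box, round (0.45, 0.445).
- nail_tin: Open tin of nails, 74 mm across, 61 mm high, behind the vice; leave it. Origin: centre of its underside.
- barrel_tap: Small brass barrel tap lying on the bench, 33 x 104 x 47 mm, beyond the left end of the control box; leave it. Origin: centre of its underside.
Things that resemble listed ones, but are neither listed nor needed, are in the scene too. There is more than one size of the knob; the one meant has the size given above.

How it is judged (in metres and radians):
On the way:
1. the spanner lies flat on the bench, let go, before the knob goes on (height (world z) of spanner below 0.012 m and angle between spanner's own z axis and vertical below 0.1 rad and linear speed of spanner below 0.02 m/s and contact force between the fingers and spanner below 0.1 N), for 0.2 s.
At the end, for the whole second after the job is handed in: The gripper holds the knob, fully home on the spindle (within 2 mm; axes within 3 mm and 0.08 rad, pointer over the flat within 0.3 rad), and keeps it and the spindle pressed down by over 4 of 5.5 mm with over 4 N; the spanner lies flat and still on the bench, untouched (value of joint plunger above 0.004 m and z of knob in the frame of spindle below 0 m and horizontal distance between knob and spindle below 0.003 m and angle between the z axis of knob and the z axis of spindle, either way round below 0.08 rad and angle between the x axis of knob and the x axis of spindle, either way round below 0.3 rad and contact force between knob and spindle above 4 N and contact force between the fingers and knob above 2 N and height (world z) of spanner below 0.012 m and angle between spanner's own z axis and vertical below 0.1 rad and contact force between the arm and spanner below 0.1 N and linear speed of spanner below 0.02 m/s); the arm keeps its last pose, push and grip.
It fails at once if the knob is forced onto the spindle with more than 45 N (contact force between knob and spindle above 45 N).
It fails at once if the nail tin or the barrel tap is moved by more than 3 cm (distance of any of nail_tin, barrel_tap from where it was at the start of the episode above 0.03 m).
It also fails if it takes over 58 s, if anything falls off the work surface, if the arm or the gripper's body presses on something with over 40 N, if the wrist force passes 120 N, or if a joint passes its speed limit or range.

ROBOT

A 6-joint arm with a two-finger parallel gripper is mounted at the origin on a cart in front of the work surface, level with it; the furniture and walls round the work are solid. World frame = base frame: x ahead of the robot, y to its left, z up, the work surface at z = 0. Lengths are in mm, angles in degrees, forces in N, time in s.
With the tool pointing down it reaches from about 300 to 850 mm from the base axis. Payload 4.2 kg.
Tool frame: the origin (TCP) lies at the very end of the fingers, on their centre line; the grasp point (between the pads) lies 19 mm behind it (env.grasp_offset is the distance from the TCP to the grasp point, in mm); z points along the fingers, y is the line along which they close (so a half turn about z gives the same grasp; the last joint's range is limited). The gripper opens to 91 mm and grips with 3 to 60 N. Pads are 32 mm wide; open, the fingers measure 118 mm over their backs; the gripper's body (76 mm by 178 mm) begins 60 mm behind the grasp point.
Start: joints at [-76.891, 18.312, 89.639, -0, 72.044, -1.146], TCP at [141.591, -557.311, 213.976] pointing down, gripper open.
Joint ranges: [-177.97, 177.97], [-48.28, 115.42], [12.27, 149.76], [-77.06, 257.06], [2.81, 150.46], [-146.56, 146.56]. Speed limits (degrees/s): [147.25, 147.25, 180, 180, 180, 180].

INTERFACE

Orientations are given as [roll, pitch, yaw] about the fixed x, y, z axes, in that order (R = Rz(yaw) Ry(pitch) Rx(roll)).
In Python, from workcell import env, eyes gives the robot as it stands.
- The arm moves only by the tool send_rows, never from a script. Its arguments are lists of equal length, an entry for each row: "grip": the opening, from -1 (shut) to 1 (fully open), so that 0 is half open; "xyz": the shift along the world's x, y, z in m, a list of three; "yaw": the turn about the world's z in degrees. A call has 1 to 8 rows; each row is the pose to reach, as a shift and turn from the pose commanded when the call began; what a row does not reach only later rows make up. A row lasts 1/12 s, in which the tool goes at most 41.7 mm and 7.16 degrees, less where a joint would pass 70% of its speed; a pose out of reach is approached as far as the arm can. A call with a gripper value outside its range is refused whole. The fingers move at their own pace and stop on an object; "grip_force" is the grip in N (left out, the last holds). Time passes only in rows, so rows that repeat a pose let the fingers close. It gives the time, the measured TCP pose, the force, the opening and the grip force at its end, in the units of the state.
- env.state(): the state, without advancing time (a new reading comes with each control period).
- eyes.grab_frame(name): name is "side" or "top" or "wrist"; returns a dict with "frame" (384x512x3 uint8, red, green, blue), "fx", "fy", "cx", "cy" (pixels), "D" ([k1, k2, p1, p2, k3] as OpenCV has them; the pictures are not rectified), "pose" (4x4, takes a point from camera to world coordinates). Camera axes: x right, y down, z forward; pixel columns grow to the right and rows downward; lengths in mm; the calibration is good to about 2 mm. A picture is of the moment at which its call begins. There is no depth.
- env.job_done(): hands the job in; it is judged then, once.
The state is a dict: "time_s": time; "qpos": joint angles; "qvel": joint speeds; "effort": joint torques, N m; "ee_pos": TCP position; "ee_rot": TCP orientation; "force": force on the tool from outside, world axes, zero at the start; "torque": the same for the moment, N m; "gripper_width": finger opening in mm; "gripper_force": force on a finger pad.
Only numpy, scipy, OpenCV 4.12 (cv2) and the standard library are available. Lean on these libraries where they do the work, as an engineer would, in place of code of your own. Each camera call takes 0.05 s, during which the arm holds its last target. There are 200 camera calls.

## Working session

There is one attempt and no reset: what is moved stays moved. The work goes in short steps, Python scripts to look and compute and a tool call to move; the robot and the scene stay as the last step left them, time stands still between calls to the robot, and variables do not carry over. Pictures are saved under pics/ and viewed, at most 10 in all, crops included, and the job is handed in when it is done.

Besides the shell and the picture viewer there is one more tool, called after "Call:" as name(argument=value, ...), one argument or row to a line, values as JSON. send_rows: Moves the arm, as the interface text tells. Its arguments: {"type":"object","properties":{"grip":{"type":"array"},"xyz":{"type":"array"},"yaw":{"type":"array"},"grip_force":{"type":"number"}},"required":["grip","xyz","yaw"]}

```bash
mkdir -p pics
cat > h.py <<'E'
import numpy as np, cv2
from workcell import env, eyes
def ray(f,px):
    K=np.array([[f["fx"],0,f["cx"]],[0,f["fy"],f["cy"]],[0,0,1.]])
    p=cv2.undistortPoints(np.array([[px]],float),K,np.array(f["D"],float))[0,0]
    T=np.array(f["pose"]); return T[:3,3],T[:3,:3]@np.array([p[0],p[1],1.])
def onz(f,px,z):
    o,d=ray(f,px); return o+d*(z-o[2])/d[2]
def proj(f,P):
    K=np.array([[f["fx"],0,f["cx"]],[0,f["fy"],f["cy"]],[0,0,1.]])
    T=np.linalg.inv(np.array(f["pose"]))
    return cv2.projectPoints(np.array(P,float).reshape(-1,1,3),cv2.Rodrigues(T[:3,:3])[0],T[:3,3],K,np.array(f["D"],float))[0][:,0]
def tri(f1,p1,f2,p2):
    o1,d1=ray(f1,p1);o2,d2=ray(f2,p2)
    s=np.linalg.lstsq(np.c_[d1,-d2],o2-o1,rcond=None)[0]
    a,b=o1+s[0]*d1,o2+s[1]*d2; return (a+b)/2,np.linalg.norm(a-b)
def save(n,im): cv2.imwrite("pics/"+n,im[:,:,::-1])
E
python3 - <<'E'
from h import *
ims=[]
for n in("top","side"):
    f=eyes.grab_frame(n); np.save(n+".npy",f,allow_pickle=True); print(n,np.round(f["pose"],2).tolist(),f["fx"]); save(n+".png",cv2.resize(f["frame"],(800,600),interpolation=cv2.INTER_CUBIC))
E
```

```text
top [[-0.03, -0.99, 0.12, 416.45], [-1.0, 0.02, -0.05, 317.37], [0.05, -0.12, -0.99, 937.12], [0.0, 0.0, 0.0, 1.0]] 412.4304800454569
side [[0.97, -0.17, 0.18, 378.76], [-0.25, -0.58, 0.78, -417.81], [-0.02, -0.8, -0.6, 643.11], [0.0, 0.0, 0.0, 1.0]] 460.79274191352187
```

View pics/top.png

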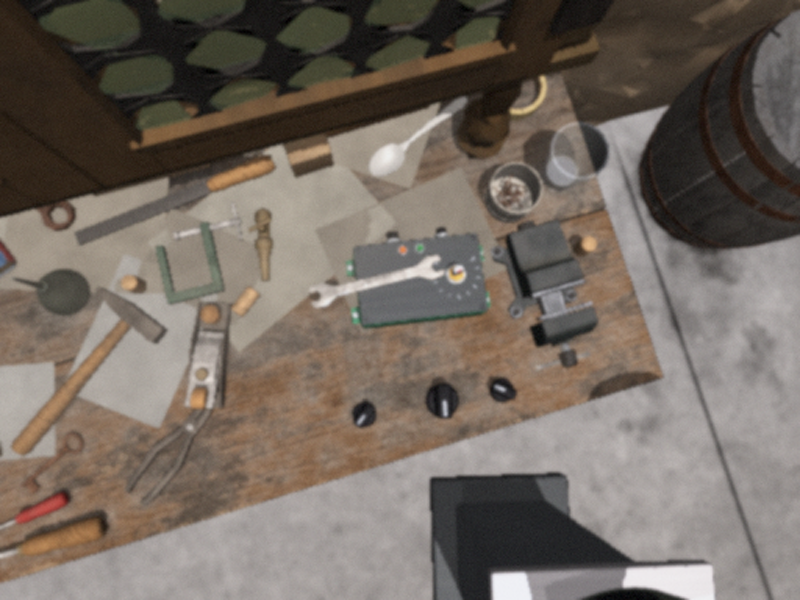

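View pics/side.png

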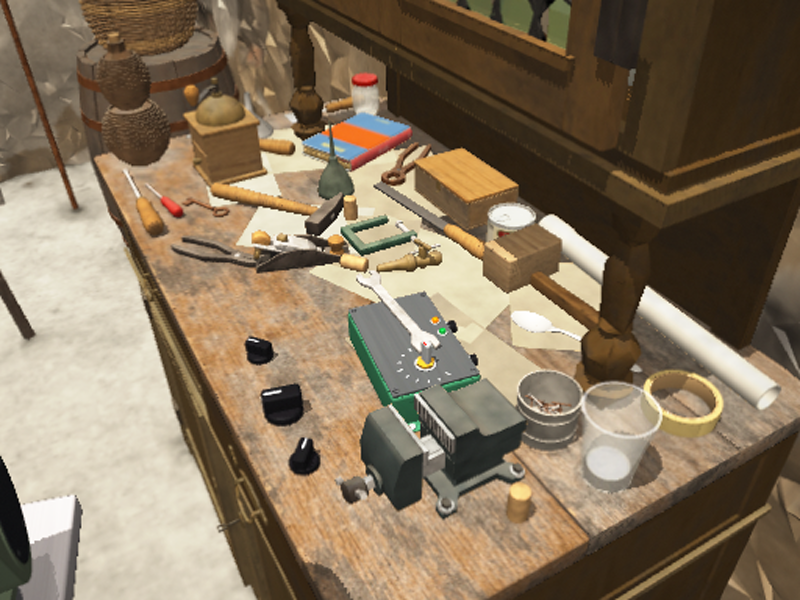

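Top view: knob candidates are at (364,413), (442,400) and (502,389) in the 800 px picture. The middle one looks biggest. The spanner runs (320,297)–(440,268) and the spindle is at (456,272). Next I'll measure sizes and confirm in a crop.

Run:
```python
from h import *
T=np.load("top.npy",allow_pickle=True).item(); S=np.load("side.npy",allow_pickle=True).item()
s=.64
for n,p,q in(("kL",(364,413),(259,350)),("kM",(442,400),(282,404)),("kR",(502,389),(304,456))):
    g=T["frame"].max(2); p=np.array(p)*s
    m=(g<60).astype(np.uint8); _,L,st,c=cv2.connectedComponentsWithStats(m)
    l=L[int(p[1])-2:int(p[1])+3,int(p[0])-2:int(p[0])+3].max()
    x,y,w,h,a=st[l]; P=onz(T,c[l],12); print(n,"top c",c[l].round(1),"wh",w,h,"xyz",P.round(1),"diam mm",(2*np.sqrt(a/np.pi)*925/T["fx"]).round(1),"tri",[np.round(v,1) for v in tri(T,p,S,np.array(q)*s)])
for n,p,q in(("spanner far",(311,296),(360,279)),("spanner near",(438,267),(428,337)),("tip",(457,270),(425,345))):
    print(n,onz(T,np.array(p)*s,60).round(1),[np.round(v,1) for v in tri(T,np.array(p)*s,S,np.array(q)*s)])
for n,p in(("boxFL",(357,322)),("boxFR",(486,312)),("boxBR",(481,235)),("boxBL",(358,246))): print(n,onz(T,np.array(p)*s,55).round(1))
a=cv2.resize(S["frame"][205:305,150:250],(400,400),interpolation=cv2.INTER_CUBIC)
b=cv2.resize(S["frame"][170:270,220:320],(400,400),interpolation=cv2.INTER_CUBIC)
save("crop1.png",np.hstack([a,b]))
```

```text
kL top c [233.1 263.8] wh 14 16 xyz [376.6 334.1  12. ] diam mm 29.0 tri [array([375. , 334.4,   9.8]), np.float64(0.7)]
kM top c [282.1 254.4] wh 20 22 xyz [394.1 224.7  12. ] diam mm 43.4 tri [array([391. , 223.1,  12. ]), np.float64(0.6)]
kR top c [320.9 249.3] wh 16 15 xyz [403.2 137.1  12. ] diam mm 29.7 tri [array([404.3, 135.9,  10.4]), np.float64(0.8)]
spanner far [537.2 402.8  60. ] [array([534.8, 404.3,  48.1]), np.float64(8.1)]
spanner near [574.4 227.5  60. ] [array([575.4, 228.3,  71.7]), np.float64(6.3)]
tip [569.7 201.2  60. ] [array([566.7, 204. ,  81.7]), np.float64(1.6)]
boxFL [500.7 340.9  55. ]
boxFR [510.8 162.3  55. ]
boxBR [619.9 164.8  55. ]
boxBL [606.9 337.8  55. ]
```

View pics/crop1.png

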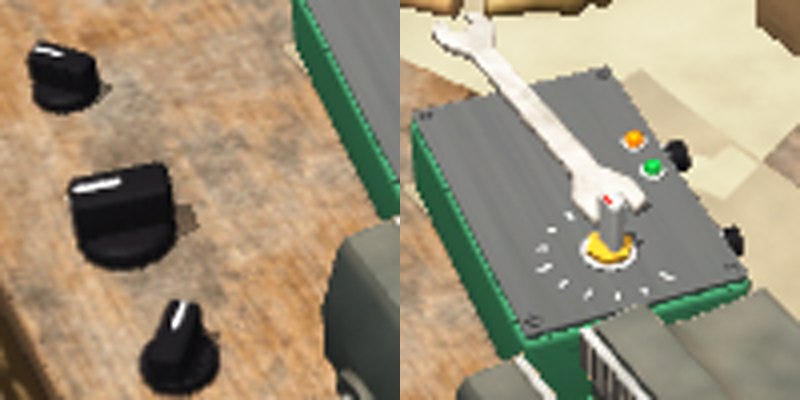

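The left crop shows three knobs. The middle one at (120,215) is about 45 mm across (top centroid (282,254)), which fits the 48 mm given; the left (62,75) and right (180,350) are about 30 mm, so decoys. The right crop shows the spindle's red dab at (607,200) near its tip, facing the spanner side.

```bash
python3 -c "
from h import *
s=env.state();print({k:np.round(s[k],2) for k in('time_s','qpos','ee_pos','ee_rot','force','gripper_width')})
from scipy.spatial.transform import Rotation as R
print(R.from_euler('xyz',s['ee_rot'],degrees=True).as_matrix().round(2))
f=eyes.grab_frame('wrist');print(np.round(f['pose'],2).tolist(),f['fx'])"
```

```text
{'time_s': np.float64(0.1), 'qpos': array([-76.89,  18.35,  89.7 ,  -0.  ,  72.04,  -1.15]), 'ee_pos': array([ 141.51, -556.87,  213.23]), 'ee_rot': array([-179.91,   -0.  ,   14.26]), 'force': array([-0.61, -0.76,  1.  ]), 'gripper_width': np.float64(91.54)}
[[ 0.97  0.25 -0.  ]
 [ 0.25 -0.97  0.  ]
 [ 0.   -0.   -1.  ]]
[[0.25, -0.93, -0.28, 219.93], [-0.97, -0.24, -0.07, -536.56], [-0.0, 0.29, -0.96, 383.64], [0.0, 0.0, 0.0, 1.0]] 274.80738800779534
```

Call:
send_rows(
  xyz=[
    [0.138,0.29,0.02],
    [0.138,0.29,0.02],
    [0.138,0.29,0.02],
    [0.138,0.29,0.02],
    [0.138,0.29,0.02],
    [0.138,0.29,0.02],
    [0.138,0.29,0.02],
    [0.138,0.29,0.02],
  ],
  yaw=[30,30,30,30,30,30,30,30],
  grip=[0.2,0.2,0.2,0.2,0.2,0.2,0.2,0.2],
  grip_force=30,
)

```text
time_s: 0.82
ee_pos: [279.9, -264.4, 234.0]
ee_rot: [-180.0, -0.1, 44.3]
force: [0.5, -0.8, -0.4]
gripper_width: 54.5
gripper_force: 0.0
```

Call:
send_rows(
  xyz=[
    [0.138,0.29,0],
    [0.138,0.29,0],
    [0.138,0.29,0],
    [0.138,0.29,0],
    [0.138,0.29,0],
    [0.138,0.29,0],
    [0.138,0.29,0],
    [0.138,0.29,0],
  ],
  yaw=[30,30,30,30,30,30,30,30],
  grip=[0,0,0,0,0,0,0,0],
)

```text
time_s: 1.48
ee_pos: [418.4, 25.8, 234.0]
ee_rot: [180.0, -0.1, 74.4]
force: [0.3, -0.1, 0.6]
gripper_width: 45.2
gripper_force: 0.0
```

Call:
send_rows(
  xyz=[
    [0.138,0.29,0],
    [0.138,0.29,0],
    [0.138,0.29,0],
    [0.138,0.29,0],
    [0.138,0.29,0],
    [0.138,0.29,0],
    [0.138,0.29,0],
    [0.138,0.29,0],
  ],
  yaw=[28,28,28,28,28,28,28,28],
  grip=[0,0,0,0,0,0,0,0],
)

```text
time_s: 2.15
ee_pos: [556.4, 316.1, 233.1]
ee_rot: [-180.0, -0.0, 102.3]
force: [-0.2, -0.5, 0.1]
gripper_width: 45.5
gripper_force: 0.0
```

Run:
```python
from h import *
f=eyes.grab_frame("wrist"); np.save("w1.npy",f,allow_pickle=True); save("w1.png",cv2.resize(f["frame"],(800,600),interpolation=cv2.INTER_CUBIC))
print(env.state()["ee_pos"])
```

```text
[558.22176725 320.17996085 232.24762103]
```

View pics/w1.png

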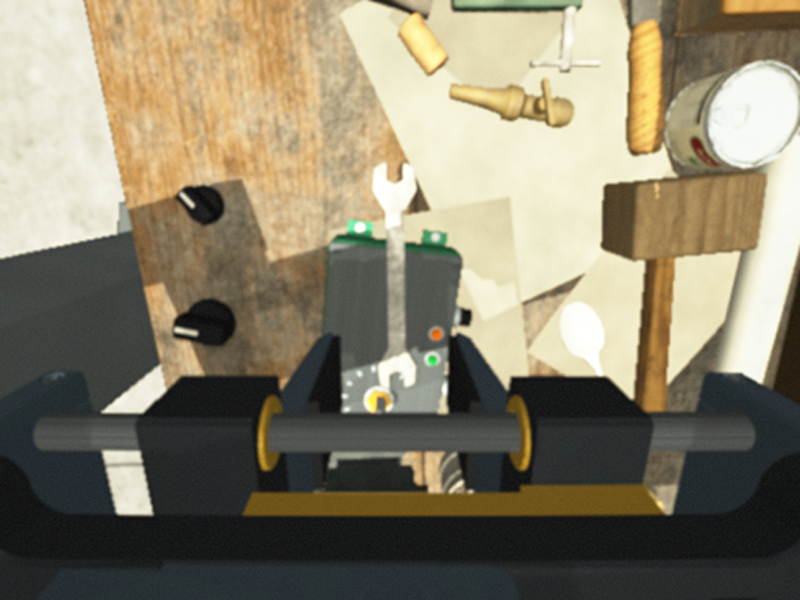

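The wrist view shows the spanner from its far head at (394,185), with the shank near (396,280), to its near head at (397,370). The nut is at (378,400). Both knobs in view are on the left.

Run:
```python
from h import *
f=np.load("w1.npy",allow_pickle=True).item(); s=.64
g=cv2.cvtColor(f["frame"],cv2.COLOR_RGB2GRAY).astype(int)
C=[]
for r in range(162,208,5):
    row=g[r,225:285]; m=np.where(row>130)[0]+225; m=m[abs(m-253)<9]
    a,b=onz(f,(m.min()-.5,r),61),onz(f,(m.max()+.5,r),61); C.append((a+b)[:2]/2); print(r,m.min(),m.max(),((a+b)/2).round(1),np.linalg.norm(a-b).round(1))
C=np.array(C);d=C[-1]-C[0];print("dir deg from +y",np.degrees(np.arctan2(d[0],-d[1])))
for p in((377,167),(410,167),(393,170),(382,384),(413,384),(378,400)): print(p,onz(f,np.array(p)*s,61).round(1))
print(proj(f,[[558,320,232],[555,315,57]])/s)
```

```text
162 247 258 [552.6 337.8  61. ] 15.1
167 248 258 [554.6 331.7  61. ] 13.9
172 248 258 [556.  325.4  61. ] 14.0
177 248 258 [557.4 319.   61. ] 14.0
182 248 258 [558.8 312.6  61. ] 14.1
187 249 258 [560.9 306.3  61. ] 12.9
192 249 258 [562.3 299.7  61. ] 13.0
197 248 258 [563.2 293.   61. ] 14.3
202 248 258 [564.6 286.3  61. ] 14.4
207 249 258 [566.8 279.6  61. ] 13.2
dir deg from +y 13.753369166091456
(377, 167) [525.2 399.5  61. ]
(410, 167) [549.8 404.9  61. ]
(393, 170) [537.6 400.   61. ]
(382, 384) [566.9 221.8  61. ]
(413, 384) [593.6 227.7  61. ]
(378, 400) [566.7 205.6  61. ]
[[398.61781599 362.97013959]
 [391.44609896 279.52490011]]
```

Call:
send_rows(
  xyz=[
    [0.002,0.001,-0.04],
    [0.002,0.001,-0.08],
    [0.002,0.001,-0.12],
    [0.002,0.001,-0.15],
    [0.002,0.001,-0.165],
    [0.002,0.001,-0.165],
    [0.002,0.001,-0.17],
    [0.002,0.001,-0.17],
  ],
  yaw=[1,1,1,1,1,1,1,1],
  grip=[0,0,0,0,0,0,0,0],
)

```text
time_s: 2.87
ee_pos: [558.1, 313.8, 64.5]
ee_rot: [179.9, -0.0, 103.2]
force: [0.7, -0.6, -0.3]
gripper_width: 45.3
gripper_force: 0.0
```

Call:
send_rows(
  xyz=[
    [0,0,-0.002],
    [0,0,-0.004],
    [0,0,-0.006],
    [0,0,-0.007],
    [0,0,-0.007],
    [0,0,-0.007],
  ],
  yaw=[0,0,0,0,0,0],
  grip=[0,0,0,0,0,0],
)

```text
time_s: 3.37
ee_pos: [557.6, 313.7, 57.1]
ee_rot: [180.0, -0.0, 103.3]
force: [0.0, -0.5, -0.0]
gripper_width: 45.4
gripper_force: 0.0
```

Call:
send_rows(
  xyz=[
    [0,0,0],
    [0,0,0],
    [0,0,0],
    [0,0,0],
    [0,0,0],
    [0,0,0],
    [0,0,0],
    [0,0,0],
  ],
  yaw=[0,0,0,0,0,0,0,0],
  grip=[-0.5,-0.8,-1,-1,-1,-1,-1,-1],
  grip_force=40,
)

```text
time_s: 4.03
ee_pos: [557.6, 313.7, 57.0]
ee_rot: [180.0, -0.0, 103.3]
force: [0.1, 0.6, -0.2]
gripper_width: 14.3
gripper_force: 40.0
```

Call:
send_rows(
  xyz=[
    [0,0,0.005],
    [0,0,0.015],
    [0,0,0.03],
    [0,0,0.05],
    [0,0,0.06],
    [0,0,0.06],
  ],
  yaw=[0,0,0,0,0,0],
  grip=[-1,-1,-1,-1,-1,-1],
)

```text
time_s: 4.53
ee_pos: [559.3, 314.7, 120.5]
ee_rot: [179.6, -0.1, 103.3]
force: [0.5, 0.8, -1.1]
gripper_width: 14.1
gripper_force: 40.0
```

Call:
send_rows(
  xyz=[
    [0,0,0.02],
    [-0.02,0.03,0.02],
    [-0.04,0.05,0.02],
    [-0.06,0.07,0.02],
    [-0.08,0.09,0.02],
    [-0.108,0.126,0.02],
    [-0.108,0.126,0.02],
    [-0.108,0.126,0.02],
  ],
  yaw=[7,14,21,28,35,42,49,55],
  grip=[-1,-1,-1,-1,-1,-1,-1,-1],
)

```text
time_s: 5.2
ee_pos: [447.2, 441.5, 136.1]
ee_rot: [-179.9, -0.1, 158.8]
force: [0.4, -0.6, -1.4]
gripper_width: 13.8
gripper_force: 40.0
```

Call:
send_rows(
  xyz=[
    [0,0,-0.02],
    [0,0,-0.05],
    [0,0,-0.08],
    [0,0,-0.1],
    [0,0,-0.115],
    [0,0,-0.12],
    [0,0,-0.125],
    [0,0,-0.125],
  ],
  yaw=[7,14,20,20,20,20,20,20],
  grip=[-1,-1,-1,-1,-1,-1,-1,-1],
)

```text
time_s: 5.87
ee_pos: [449.4, 439.5, 11.3]
ee_rot: [-180.0, -0.0, 178.3]
force: [-0.4, -0.1, -0.3]
gripper_width: 14.0
gripper_force: 40.0
```

Call:
send_rows(
  xyz=[
    [0,0,-0.003],
    [0,0,-0.006],
    [0,0,-0.009],
    [0,0,-0.009],
    [0,0,-0.009],
  ],
  yaw=[0,0,0,0,0],
  grip=[-1,-1,-1,-1,-1],
)

```text
time_s: 6.28
ee_pos: [449.6, 439.7, 3.1]
ee_rot: [180.0, 0.0, 178.3]
force: [-0.5, -0.5, -1.3]
gripper_width: 14.2
gripper_force: 40.0
```

Call:
send_rows(
  xyz=[
    [0,0,0],
    [0,0,0],
    [0,0,0],
    [0,0,0],
    [0,0,0.04],
    [0,0,0.08],
    [0,0,0.12],
    [0,0,0.15],
  ],
  yaw=[0,0,0,0,0,0,0,0],
  grip=[-0.5,0,0,0,0,0,0,0],
)

```text
time_s: 6.95
ee_pos: [450.2, 440.3, 156.7]
ee_rot: [179.8, 0.2, 178.3]
force: [0.7, 0.6, -0.9]
gripper_width: 45.5
gripper_force: 0.0
```

Run:
```python
from h import *
W=np.load("w1.npy",allow_pickle=True).item();T=np.load("top.npy",allow_pickle=True).item();S=np.load("side.npy",allow_pickle=True).item()
for n,f,c in(("w",W,(130,208)),("t",T,(282,253)),("s",S,(183,257))):
    x,y=c; sub=f["frame"][y-25:y+25,x-25:x+25].astype(int)
    m=(sub.min(2)>(110 if n=="t" else 165)); 
    # pointer: bright, within dark hull
    d=(sub.max(2)<75).astype(np.uint8); d=cv2.morphologyEx(d,cv2.MORPH_CLOSE,np.ones((9,9)))
    v,u=np.where(m&(d>0)); u=u+x-25; v=v+y-25
    P=np.array([onz(f,(a,b),36)[:2] for a,b in zip(u,v)])
    if len(P)<4: print(n,len(P)); continue
    mu=P.mean(0); _,s,vt=np.linalg.svd(P-mu); print(n,len(P),u.min(),u.max(),v.min(),v.max(),"mean",mu.round(1),"dir",np.degrees(np.arctan2(vt[0,1],vt[0,0])).round(1),"ext",np.ptp((P-mu)@vt[0]).round(1))
```

```text
w 24 112 124 210 213 mean [380.3 222.5] dir 0.6 ext 17.2
t 30 283 286 256 266 mean [380.4 222.8] dir -173.9 ext 21.5
s 19 168 195 250 281 mean [382.1 217.5] dir -70.5 ext 92.6
```

Call:
send_rows(
  xyz=[
    [0.03,-0.02,0.03],
    [0.05,-0.05,0.04],
    [0.06,-0.09,0.04],
    [0.08,-0.13,0.04],
    [0.09,-0.16,0.04],
    [0.1,-0.2,0.04],
    [0.11,-0.24,0.03],
    [0.117,-0.28,0.03],
  ],
  yaw=[-7,-14,-21,-28,-35,-42,-49,-56],
  grip=[0,0,0,0,0,0,0,0],
)

```text
time_s: 7.62
ee_pos: [566.4, 157.8, 181.9]
ee_rot: [-179.9, -0.0, 121.9]
force: [-0.6, -0.5, -1.4]
gripper_width: 45.8
gripper_force: 0.0
```

Call:
send_rows(
  xyz=[
    [0,-0.016,-0.02],
    [0,-0.016,-0.03],
    [0,-0.016,-0.034],
    [0,-0.016,-0.034],
    [0,-0.016,-0.034],
    [0,-0.016,-0.034],
  ],
  yaw=[-7,-14,-19,-19,-19,-19],
  grip=[0,0,0,0,0,0],
)

```text
time_s: 8.12
ee_pos: [567.0, 144.0, 149.6]
ee_rot: [179.9, 0.0, 103.4]
force: [-1.2, -0.3, -0.3]
gripper_width: 45.3
gripper_force: 0.0
```

Run:
```python
from h import *
f=eyes.grab_frame("wrist"); np.save("w2.npy",f,allow_pickle=True); t=eyes.grab_frame("top");np.save("t2.npy",t,allow_pickle=True)
u,v=proj(f,[[567,204,87.5]])[0]; print(u,v,env.state()["ee_pos"])
u,v=int(u),int(v); print(u-30,v-30)
a=cv2.resize(f["frame"][max(v-30,0):v+30,u-30:u+30],(400,400),interpolation=cv2.INTER_CUBIC)
b=cv2.resize(t["frame"][160:290,150:280],(400,400))
save("c2.png",np.hstack([a,b]))
```

```text
268.31940155086824 141.50872190599026 [566.91358883 144.14253322 149.63669603]
238 111
```

View pics/c2.png

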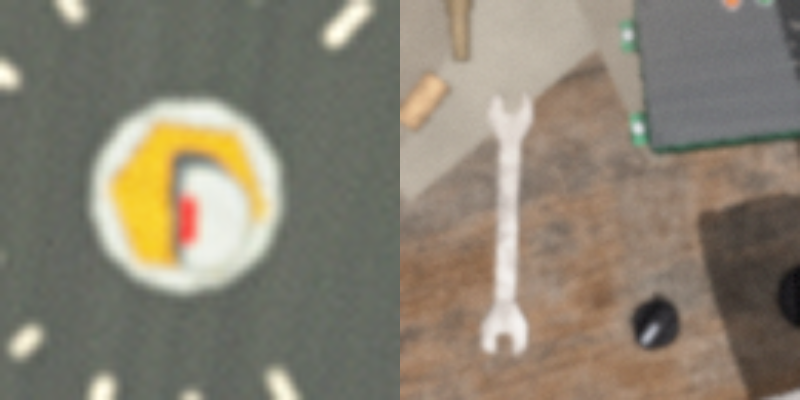

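The left crop shows the spindle tip from above: a bright D centred near (215,220), with a straight left edge at about x=180 and the red dab at (188,220), so the flat faces image left. The right crop shows the spanner lying on the bench at (508,225), let go.

Run:
```python
from h import *
from scipy.optimize import least_squares
f=np.load("w2.npy",allow_pickle=True).item()
F=cv2.resize(f["frame"][111:171,238:298],(480,480),interpolation=cv2.INTER_CUBIC).astype(int) # 8x
wh=(F.min(2)>165); red=(F[:,:,0]>150)&(F[:,:,1]<120)
m=(wh|red).astype(np.uint8); m=cv2.morphologyEx(m,cv2.MORPH_OPEN,np.ones((7,7)))
_,L,st,c=cv2.connectedComponentsWithStats(m)
r=cv2.morphologyEx(red.astype(np.uint8),cv2.MORPH_OPEN,np.ones((5,5))); v,u=np.where(r); print("red",u.mean()/1.2,v.mean()/1.2,r.sum())
l=np.bincount(L[r>0])[1:].argmax()+1; print("comp",st[l],c[l])
cn=max(cv2.findContours((L==l).astype(np.uint8),cv2.RETR_EXTERNAL,cv2.CHAIN_APPROX_NONE)[0],key=len)[:,0].astype(float)
P=np.array([onz(f,((x+.5)/8-.5+238,(y+.5)/8-.5+111),87.5)[:2] for x,y in cn])
x,y,w,h,_=st[l]; 
lm=(cn[:,0]<x+.2*w)&(cn[:,1]>y+.2*h)&(cn[:,1]<y+.8*h); E=P[lm]; mu=E.mean(0); d=np.linalg.svd(E-mu)[2][0]
cen=P.mean(0); n=np.array([-d[1],d[0]]); n*=np.sign(n@(mu-cen)); print("flat normal deg",np.degrees(np.arctan2(n[1],n[0])),"resid",np.std((E-mu)@n),"len",np.ptp((E-mu)@d))
A=P[cn[:,0]>x+.4*w]; s=least_squares(lambda p:np.hypot(*(A-p[:2]).T)-p[2],[*cen,6.5],loss="soft_l1").x
print("circle",s.round(2),"flat dist",((mu-s[:2])@n).round(2))
print("nut", [onz(f,(238+p[0]*.15,111+p[1]*.15),60).round(1) for p in((187,198),)])
```

```text
red 184.6204301075269 220.6268817204301 775
comp [213 242  19  47 764] [221.64136126 264.73691099]
flat normal deg -168.61090781114356 resid 0.054208698194292394 len 2.8003008449325457
circle [562.05 201.02   4.  ] flat dist -2.19
nut [array([567. , 201.9,  60. ])]
```

Run:
```python
from h import *
from scipy.optimize import least_squares
f=np.load("w2.npy",allow_pickle=True).item()
F=cv2.resize(f["frame"][111:171,238:298],(480,480),interpolation=cv2.INTER_CUBIC).astype(int)
R,G,B=F[:,:,0],F[:,:,1],F[:,:,2]
m=((F.min(2)>150)|((R>140)&(G<B+35)&(R>G+20))).astype(np.uint8); m=cv2.morphologyEx(m,cv2.MORPH_CLOSE,np.ones((5,5)));m=cv2.morphologyEx(m,cv2.MORPH_OPEN,np.ones((13,13)))
_,L,st,c=cv2.connectedComponentsWithStats(m); l=L[264,222]; print(l,st[l],(np.array(c[l])/1.2).round(0))
o=np.zeros(F.shape,np.uint8)
cn=max(cv2.findContours((L==l).astype(np.uint8),cv2.RETR_EXTERNAL,cv2.CHAIN_APPROX_NONE)[0],key=len)[:,0].astype(float)
P=np.array([onz(f,((x+.5)/8-.5+238,(y+.5)/8-.5+111),87.5)[:2] for x,y in cn])
x,y,w,h,_=st[l]
lm=(cn[:,0]<x+.2*w)&(cn[:,1]>y+.25*h)&(cn[:,1]<y+.8*h); E=P[lm]; mu=E.mean(0); d=np.linalg.svd(E-mu)[2][0]
cen=P.mean(0); n=np.array([-d[1],d[0]]); n*=np.sign(n@(mu-cen)); print("flat normal deg",np.degrees(np.arctan2(n[1],n[0])),"resid",np.std((E-mu)@n),"len",np.ptp((E-mu)@d))
A=P[cn[:,0]>x+.4*w]; s=least_squares(lambda p:np.hypot(*(A-p[:2]).T)-p[2],[*cen,6.5],loss="soft_l1").x
print("circle",s.round(2),"flat dist",((mu-s[:2])@n).round(2), "ptp",np.ptp(P,axis=0))
for q in cn[::len(cn)//16]: print((q/1.2).round(),end=" ")
```

```text
4 [  110   120   228   231 26814] [194. 201.]
flat normal deg -163.29756282135472 resid 0.5337993878237154 len 13.001725380238629
circle [564.48 204.67  11.85] flat dist 11.36 ptp [24.00416435 24.03277531]
[186. 100.] [152. 105.] [118. 128.] [ 97. 162.] [ 92. 196.] [ 98. 230.] [118. 262.] [151. 285.] [185. 292.] [219. 285.] [252. 262.] [273. 230.] [281. 196.] [277. 162.] [255. 128.] [222. 103.] [188. 100.]
```

Run:
```python
from h import *
f=np.load("w2.npy",allow_pickle=True).item()
px=lambda x,y:(238+(x+.5)*.15-.5,111+(y+.5)*.15-.5)   # 400-crop coords
for z in(55.5,56.5): print("washer axis",onz(f,px(186.5,196),z).round(1))
print("washer width @55.5",np.linalg.norm(onz(f,px(92,196),55.5)-onz(f,px(281,196),55.5)))
F=cv2.resize(f["frame"][111:171,238:298],(400,400),interpolation=cv2.INTER_CUBIC).astype(float)
pts=[]
for r in range(168,272,6):
    b=F[r,150:230,2]; g=F[r,150:230]; i=[k for k in range(len(b)-1) if b[k]<120<=b[k+1]]
    red=((g[:,0]>130)&(g[:,1]<110)).nonzero()[0]
    print(r,[150+k for k in i],"red",(150+red.min(),150+red.max()) if len(red) else "")
# tip extents: right and vertical edges along centre
print("row220",F[220,200:290:6,:].astype(int).tolist())
c=onz(f,px(186.5,196),55.5); print("tip axis px in crop",[(q-np.array([238,111])+.5)/.15-.5 for q in proj(f,[[c[0],c[1],87.5]])])
```

```text
washer axis [566.7 202.1  55.5]
washer axis [566.6 202.2  56.5]
washer width @55.5 26.915350348084573
168 [177] red 
174 [176] red 
180 [175] red 
186 [175] red 
192 [175] red 
198 [180] red 
204 [192] red (np.int64(180), np.int64(189))
210 [193] red (np.int64(180), np.int64(191))
216 [193] red (np.int64(180), np.int64(191))
222 [193] red (np.int64(180), np.int64(191))
228 [193] red (np.int64(179), np.int64(191))
234 [192] red (np.int64(179), np.int64(190))
240 [187] red 
246 [178] red 
252 [177] red 
258 [176] red 
264 [] red 
270 [] red 
row220 [[242, 206, 189], [237, 238, 225], [235, 239, 233], [233, 237, 229], [234, 236, 228], [233, 235, 227], [232, 235, 228], [229, 231, 218], [223, 217, 189], [227, 211, 168], [235, 220, 175], [234, 226, 193], [208, 206, 187], [159, 164, 150], [119, 123, 112]]
tip axis px in crop [array([198.90064637, 220.3407266 ])]
```

Call:
send_rows(
  xyz=[
    [-0.02,0.01,0.03],
    [-0.05,0.02,0.05],
    [-0.08,0.03,0.05],
    [-0.1,0.04,0.05],
    [-0.12,0.05,0.05],
    [-0.14,0.06,0.05],
    [-0.16,0.07,0.05],
    [-0.175,0.08,0.05],
  ],
  yaw=[7,14,21,28,35,42,49,56],
  grip=[0,0,0,0,0,0,0,0],
)

```text
time_s: 8.88
ee_pos: [390.0, 224.3, 199.6]
ee_rot: [180.0, 0.0, 159.7]
force: [0.4, 0.4, -1.3]
gripper_width: 45.7
gripper_force: 0.0
```

Call:
send_rows(
  xyz=[
    [0,0,0],
    [0,0,0],
    [0,0,0],
    [0,0,0],
    [0,0,0],
    [0,0,0],
    [0,0,0],
  ],
  yaw=[7,14,21,24,24,24,24],
  grip=[0.2,0.2,0.2,0.2,0.2,0.2,0.2],
)

```text
time_s: 9.47
ee_pos: [391.6, 223.9, 199.2]
ee_rot: [180.0, 0.0, -176.8]
force: [0.8, 1.4, -0.7]
gripper_width: 54.7
gripper_force: 0.0
```

Run:
```python
from h import *
f=eyes.grab_frame("wrist"); np.save("w3.npy",f,allow_pickle=True)
u,v=proj(f,[[392,223.5,36]])[0]; u,v=int(u),int(v); print(u-40,v-40,env.state()["ee_pos"],env.state()["ee_rot"])
save("c3.png",cv2.resize(f["frame"][v-40:v+40,u-40:u+40],(480,480),interpolation=cv2.INTER_CUBIC))
```

```text
210 140 [391.63282817 223.79167551 199.15074929] [ 1.79985827e+02  1.99554746e-02 -1.76777663e+02]
```

View pics/c3.png

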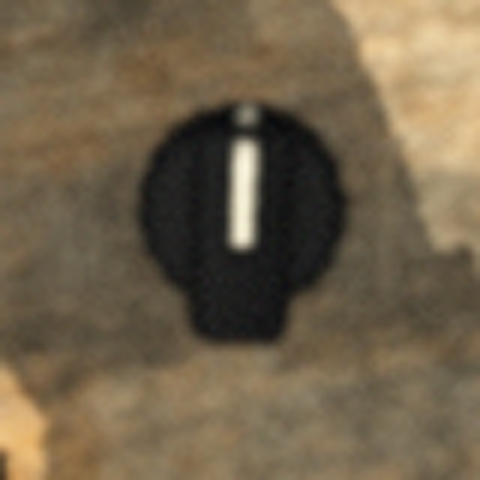

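The knob is upright, with the pointer line running from (240,247), the wing's middle, up to (244,140). The wing is almost in line with the image column.

Run:
```python
from h import *
f=np.load("w3.npy",allow_pickle=True).item()
px=lambda x,y:(210+(x+.5)/6-.5,140+(y+.5)/6-.5)
F=cv2.resize(f["frame"][140:220,210:290],(480,480),interpolation=cv2.INTER_CUBIC)
m=(F.min(2)>130).astype(np.uint8); m[:,:200]=0;m[:,280:]=0;m[:132]=0;m[260:]=0
v,u=np.where(m); print(u.min(),u.max(),v.min(),v.max())
P=np.array([onz(f,px(a,b),36)[:2] for a,b in zip(u,v)]); mu=P.mean(0); d=np.linalg.svd(P-mu,full_matrices=False)[2][0]; d*=-np.sign(d[0])
t=(P-mu)@d; print("pointer dir",np.degrees(np.arctan2(d[1],d[0])),"len",np.ptp(t),"inner end",mu+d*t.min(),"outer",mu+d*t.max())
# skirt: left/right extremes at z=12
for q in((139,207),(346,207)): print(onz(f,px(*q),12).round(1))
# wing side edges at lower end z=36: 
for q in((193,335),(285,335)): print(onz(f,px(*q),36).round(1))
```

```text
232 255 142 245
pointer dir -178.94016354362822 len 21.696799461614866 inner end [392.31033472 222.14218165] outer [370.61724707 221.74086504]
[390.8 199.3  12. ]
[388.2 245.   12. ]
[412.4 213.1  36. ]
[411.3 232.5  36. ]
```

Call:
send_rows(
  xyz=[
    [0.0014,-0.0015,-0.04],
    [0.0014,-0.0015,-0.08],
    [0.0014,-0.0015,-0.12],
    [0.0014,-0.0015,-0.15],
    [0.0014,-0.0015,-0.17],
    [0.0014,-0.0015,-0.18],
    [0.0014,-0.0015,-0.184],
    [0.0014,-0.0015,-0.184],
  ],
  yaw=[-2.2,-2.2,-2.2,-2.2,-2.2,-2.2,-2.2,-2.2],
  grip=[0.2,0.2,0.2,0.2,0.2,0.2,0.2,0.2],
)

```text
time_s: 10.18
ee_pos: [392.7, 222.0, 14.3]
ee_rot: [-180.0, -0.1, -179.0]
force: [0.8, 0.4, -0.1]
gripper_width: 54.7
gripper_force: 0.0
```

Call:
send_rows(
  xyz=[
    [0,0,0],
    [0,0,0],
    [0,0,0],
    [0,0,0],
    [0,0,0],
    [0,0,0],
    [0,0,0],
    [0,0,0],
  ],
  yaw=[0,0,0,0,0,0,0,0],
  grip=[-0.2,-0.5,-0.5,-0.6,-0.7,-1,-1,-1],
  grip_force=20,
)

```text
time_s: 10.85
ee_pos: [393.2, 222.3, 15.4]
ee_rot: [180.0, 0.0, -178.9]
force: [-0.9, -0.9, 5.8]
gripper_width: 21.9
gripper_force: 20.0
```

Call:
send_rows(
  xyz=[
    [0,0,0.02],
    [0,0,0.06],
    [0,0,0.1],
    [0.03,-0.004,0.12],
    [0.07,-0.01,0.12],
    [0.11,-0.014,0.12],
    [0.11,-0.014,0.12],
    [0.11,-0.014,0.12],
  ],
  yaw=[0,0,4,8,12,13,13,13],
  grip=[-1,-1,-1,-1,-1,-1,-1,-1],
  grip_force=45,
)

```text
time_s: 11.52
ee_pos: [504.2, 207.8, 134.2]
ee_rot: [180.0, -0.0, -166.1]
force: [-1.0, -0.8, -1.5]
gripper_width: 21.5
gripper_force: 45.0
```

Run:
```python
from h import *
f=eyes.grab_frame("wrist"); np.save("w4.npy",f,allow_pickle=True); s=env.state()
e=np.array(s["ee_pos"]); print(e,s["ee_rot"],s["force"])
u,v=proj(f,[e+[0,0,20.6]])[0]; print(u,v); u,v=int(u),int(v)
y0=min(v-40,384-80); print(u-40,y0)
save("c4.png",cv2.resize(f["frame"][y0:y0+80,u-40:u+40],(480,480),interpolation=cv2.INTER_CUBIC))
```

```text
[502.47718012 207.76140502 133.96503364] [ 1.79996668e+02 -1.50420944e-01 -1.66016013e+02] [-2.06181362  0.48222766 -0.2318306 ]
251.22101536415056 248.6173781419649
211 208
```

View pics/c4.png

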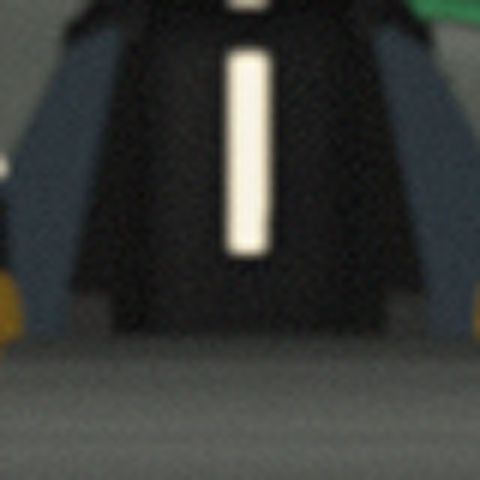

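Call:
send_rows(
  xyz=[
    [0.03,-0.003,0],
    [0.0637,-0.0062,0],
    [0.0637,-0.0062,0],
    [0.0637,-0.0062,-0.01],
    [0.0637,-0.0062,-0.02],
    [0.0637,-0.0062,-0.025],
    [0.0637,-0.0062,-0.025],
    [0.0637,-0.0062,-0.025],
  ],
  yaw=[0,0,0,0,0,0,0,0],
  grip=[-1,-1,-1,-1,-1,-1,-1,-1],
)

```text
time_s: 12.23
ee_pos: [565.3, 202.0, 109.3]
ee_rot: [-180.0, -0.1, -165.9]
force: [0.1, 0.7, -0.4]
gripper_width: 21.5
gripper_force: 45.0
```

Run:
```python
from h import *
f=eyes.grab_frame("side"); np.save("s5.npy",f,allow_pickle=True); e=np.array(env.state()["ee_pos"]);print(e,env.state()["force"])
a=cv2.resize(f["frame"][165:255,230:320],(540,540),interpolation=cv2.INTER_CUBIC); save("c5.png",a)
S=np.load("side.npy",allow_pickle=True).item()
print((proj(f,[[566.7,202,87.5],[566.7,202,60],[*e[:2],e[2]+20.6],[*e[:2],e[2]-15.4],[*e[:2],e[2]-3.4]])-[230,165]+.5)*6)
```

```text
[565.92656309 202.1837331  109.92591111] [ 0.61228484  0.46047419 -0.84269514]
[[254.52461708 328.21348258]
 [253.91159566 394.83290552]
 [252.8582519  218.64606366]
 [252.08950203 310.84397762]
 [252.34246389 280.64368053]]
```

View pics/c5.png

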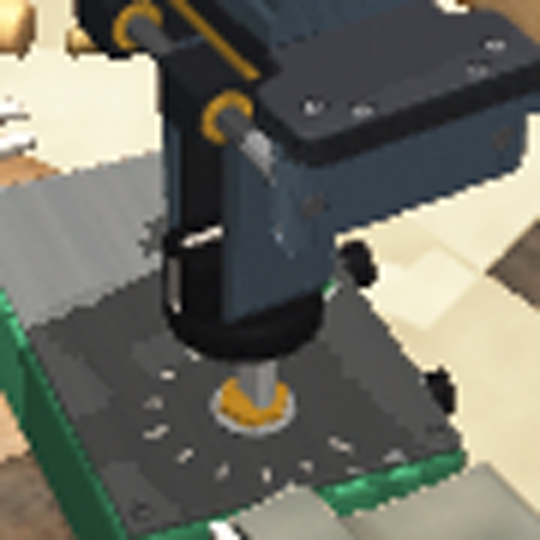

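The crop shows the knob skirt from x=166 to 323 (centre about 244.5) above the washer, 212–296 (centre about 254). The knob seems to sit about 1.5 mm too far toward −x, so I'll measure that.

Run:
```python
from h import *
f=eyes.grab_frame("side"); e=np.array(env.state()["ee_pos"]);print(e)
F=cv2.resize(f["frame"][165:255,230:320],(540,540),interpolation=cv2.INTER_CUBIC).astype(int)
g=F.max(2)
for r in range(290,335,6):
    d=np.where(g[r,120:360]<52)[0]+120; print(r,d.min(),d.max(),(d.min()+d.max())/2,end=" | ")
print()
for r in range(396,420,4):
    w=np.where((F[r,190:320,0]>125))[0]+190; print(r,w.min(),w.max(),(w.min()+w.max())/2,end=" | ")
print()
for r in (364,370,376): print(r,g[r,226:290:3].tolist())
P=lambda p:((proj(f,[p])-[230,165]+.5)*6)[0].round(1)
x,y=566.7,202
print("washer",P([x,y,56]),"spindle",P([x,y,68]),"skirt at e",P([*e[:2],e[2]-9]),"dx1",P([e[0]+1,e[1],e[2]-9]),"dy1",P([e[0],e[1]+1,e[2]-9]))
```

```text
[566.35864502 202.18004213 110.29196602]
290 167 322 244.5 | 296 166 321 243.5 | 302 166 324 245.0 | 308 165 323 244.0 | 314 168 323 245.5 | 320 169 323 246.0 | 326 169 319 244.0 | 332 176 316 246.0 | 
396 215 291 253.0 | 400 213 292 252.5 | 404 212 292 252.0 | 408 212 293 252.5 | 412 215 293 254.0 | 416 216 291 253.5 | 
364 [75, 75, 74, 71, 76, 87, 94, 93, 92, 89, 107, 134, 151, 148, 143, 139, 117, 90, 70, 70, 69, 70]
370 [69, 67, 71, 78, 91, 103, 110, 108, 106, 104, 114, 129, 138, 136, 133, 132, 110, 81, 64, 69, 71, 71]
376 [78, 87, 94, 95, 99, 103, 105, 104, 103, 102, 113, 129, 138, 135, 133, 133, 114, 85, 66, 68, 70, 70]
washer [253.8 404.3] spindle [254.1 375.7] skirt at e [253.6 293.6] dx1 [256.7 293.1] dy1 [252.7 291.6]
```

Run:
```python
from h import *
f=eyes.grab_frame("side"); e=np.array(env.state()["ee_pos"]);print(e)
F=cv2.resize(f["frame"][165:255,230:320],(540,540),interpolation=cv2.INTER_CUBIC).astype(int);g=F.max(2)
for c in range(225,286,10): print(c,"wash bottom",[r for r in range(410,450) if F[r,c,0]>=110>F[r+1,c,0]][-1:],"skirt bottom",[r for r in range(320,380) if g[r,c]<52<=g[r+1,c]][-1:])
w=(F[380:445,190:320,0]>115).astype(np.uint8); 
cn=max(cv2.findContours(w,cv2.RETR_EXTERNAL,cv2.CHAIN_APPROX_NONE)[0],key=len)[:,0]; cn=cn[cn[:,1]>15]
print("washer ellipse",cv2.fitEllipse(cn),"(+190,+380)")
P=lambda p:((proj(f,p)-[230,165]+.5)*6)
t=np.linspace(0,2*np.pi,180); C=lambda x,y,z,r:P(np.c_[x+r*np.cos(t),y+r*np.sin(t),0*t+z])
print("pred washer bottom/ctr",C(567,202,55.5,13.45).max(0),P([[567,202,55.5]]),"skirt bottom pred",C(564,e[1],e[2]-15.4,24).max(0), "left/right",C(564,e[1],e[2]-15.4,24)[:,0].min(),C(564,e[1],e[2]-3.4,24)[:,0].max())
```

```text
[566.64504376 202.19536345 110.46956265]
225 wash bottom [425] skirt bottom [359]
235 wash bottom [431] skirt bottom [359]
245 wash bottom [433] skirt bottom [358]
255 wash bottom [434] skirt bottom [358]
265 wash bottom [433] skirt bottom [357]
275 wash bottom [431] skirt bottom [355]
285 wash bottom [425] skirt bottom [354]
washer ellipse ((63.28791809082031, 33.74278259277344), (38.07908630371094, 88.15033721923828), 91.16471862792969) (+190,+380)
pred washer bottom/ctr [297.51995279 434.47855374] [[254.72760738 405.31569327]] skirt bottom pred [324.65431383 362.50450234] left/right 167.60476052683612 325.53741618813956
```

Call:
send_rows(
  xyz=[
    [0.0026,0,0],
    [0.0026,0,-0.004],
    [0.0026,0,-0.008],
    [0.0026,0,-0.01],
    [0.0026,0,-0.012],
    [0.0026,0,-0.014],
    [0.0026,0,-0.014],
    [0.0026,0,-0.014],
  ],
  yaw=[0,0,0,0,0,0,0,0],
  grip=[-1,-1,-1,-1,-1,-1,-1,-1],
)

```text
time_s: 13.05
ee_pos: [569.2, 202.0, 95.8]
ee_rot: [180.0, -0.0, -165.9]
force: [0.7, 0.4, -0.8]
gripper_width: 21.4
gripper_force: 45.0
```

Call:
send_rows(
  xyz=[
    [0,0,-0.001],
    [0,0,-0.002],
    [0,0,-0.003],
    [0,0,-0.004],
    [0,0,-0.004],
    [0,0,-0.004],
  ],
  yaw=[0,0,0,0,0,0],
  grip=[-1,-1,-1,-1,-1,-1],
)

```text
time_s: 13.55
ee_pos: [569.1, 201.9, 91.8]
ee_rot: [180.0, -0.0, -165.9]
force: [-1.2, 0.2, -1.0]
gripper_width: 21.6
gripper_force: 45.0
```

Call:
send_rows(
  xyz=[
    [0,0,-0.001],
    [0,0,-0.002],
    [0,0,-0.003],
    [0,0,-0.003],
    [0,0,-0.003],
  ],
  yaw=[0,0,0,0,0],
  grip=[-1,-1,-1,-1,-1],
)

```text
time_s: 13.97
ee_pos: [569.1, 201.9, 88.7]
ee_rot: [180.0, -0.0, -165.9]
force: [-1.5, -0.6, -1.5]
gripper_width: 22.2
gripper_force: 45.0
```

Call:
send_rows(
  xyz=[
    [0,0,-0.0015],
    [0,0,-0.003],
    [0,0,-0.0045],
    [0,0,-0.006],
    [0,0,-0.0075],
    [0,0,-0.009],
    [0,0,-0.009],
  ],
  yaw=[0,0,0,0,0,0,0],
  grip=[-1,-1,-1,-1,-1,-1,-1],
)

```text
time_s: 14.55
ee_pos: [569.1, 202.0, 79.5]
ee_rot: [180.0, -0.0, -165.9]
force: [-0.7, -0.1, -2.1]
gripper_width: 21.9
gripper_force: 45.0
```

Call:
send_rows(
  xyz=[
    [0,0,-0.001],
    [0,0,-0.002],
    [0,0,-0.003],
    [0,0,-0.004],
    [0,0,-0.005],
    [0,0,-0.005],
    [0,0,-0.005],
  ],
  yaw=[0,0,0,0,0,0,0],
  grip=[-1,-1,-1,-1,-1,-1,-1],
)

```text
time_s: 15.13
ee_pos: [569.2, 202.0, 75.3]
ee_rot: [180.0, -0.0, -165.9]
force: [-3.9, -0.9, 4.2]
gripper_width: 21.5
gripper_force: 45.0
```

Call:
send_rows(
  xyz=[
    [0,0,-0.0005],
    [0,0,-0.001],
    [0,0,-0.0015],
    [0,0,-0.002],
    [0,0,-0.002],
    [0,0,-0.002],
  ],
  yaw=[0,0,0,0,0,0],
  grip=[-1,-1,-1,-1,-1,-1],
)

```text
time_s: 15.63
ee_pos: [569.2, 202.0, 73.4]
ee_rot: [180.0, 0.0, -165.9]
force: [-3.8, -1.5, 6.5]
gripper_width: 21.4
gripper_force: 45.0
```

Call:
send_rows(
  xyz=[
    [0,0,-0.0005],
    [0,0,-0.001],
    [0,0,-0.0015],
    [0,0,-0.0015],
    [0,0,-0.0015],
  ],
  yaw=[0,0,0,0,0],
  grip=[-1,-1,-1,-1,-1],
)

```text
time_s: 16.05
ee_pos: [569.2, 202.0, 72.1]
ee_rot: [180.0, 0.0, -165.9]
force: [-5.1, -1.4, 7.8]
gripper_width: 21.9
gripper_force: 45.0
```

Call:
send_rows(
  xyz=[
    [0,0,-0.0003],
    [0,0,-0.0006],
    [0,0,-0.0006],
    [0,0,-0.0006],
  ],
  yaw=[0,0,0,0],
  grip=[-1,-1,-1,-1],
)

```text
time_s: 16.38
ee_pos: [569.3, 202.0, 71.7]
ee_rot: [180.0, 0.0, -165.9]
force: [-4.3, -0.3, 8.9]
gripper_width: 21.5
gripper_force: 45.0
```

Call:
send_rows(
  xyz=[
    [0,0,-0.0003],
    [0,0,-0.0006],
    [0,0,-0.0006],
    [0,0,-0.0006],
  ],
  yaw=[0,0,0,0],
  grip=[-1,-1,-1,-1],
)

```text
time_s: 16.72
ee_pos: [569.3, 202.0, 71.4]
ee_rot: [180.0, 0.0, -165.9]
force: [-4.9, -1.4, 10.0]
gripper_width: 22.2
gripper_force: 45.0
```

Call:
send_rows(
  xyz=[
    [0,0,-0.0003],
    [0,0,-0.0006],
    [0,0,-0.0006],
    [0,0,-0.0006],
  ],
  yaw=[0,0,0,0],
  grip=[-1,-1,-1,-1],
)

```text
time_s: 17.05
ee_pos: [569.3, 202.0, 71.3]
ee_rot: [180.0, 0.0, -165.9]
force: [-6.1, -2.0, 12.6]
gripper_width: 21.9
gripper_force: 45.0
```

Run:
```python
from h import *
f=eyes.grab_frame("side"); t=eyes.grab_frame("top")
save("c6.png",np.hstack([cv2.resize(f["frame"][150:270,210:330],(400,400),interpolation=cv2.INTER_CUBIC),cv2.resize(t["frame"][140:300,140:300],(400,400))]))
s=env.state();print(s["ee_pos"],s["force"],s["time_s"])
```

```text
[569.2606032  201.98624267  71.30215573] [-6.21296762 -2.6342102  13.01484454] 17.15
```

View pics/c6.png

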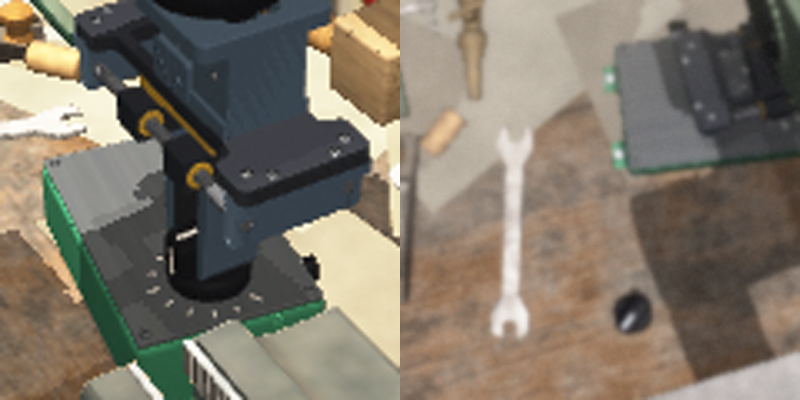

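The left crop shows the knob seated on the lid at (207,275), covering the nut. The right crop shows the spanner lying on the bench at (510,230). The downward travel and the force (about 13 N at the stop) match a knob fully home and pressed.

```bash
python3 -c "
from workcell import env
print(env.job_done())"
```

```text
the job is handed in; nothing more can be done
None
```

I laid the spanner flat on the bench, fitted the knob with its pointer on the flat's side, and handed the job in while holding it pressed to its stop at about 13 N; the judge returned no result.

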